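# Hang the check mass on a load cell's snap hook

## Task

Prepare the load cell for a check: press the green zero button fully down while the hook is still empty, then take the middle-sized of the three brass masses by its eye and push the eye's cross bar against the sprung gate of the snap hook until the bar lies in the hook and the gate snaps shut behind it. Let the mass hang freely, then throw the orange arrest lever fully over, away from the robot. Do not zero again with the mass on the hook or throw the lever before it hangs, and leave the other masses and the things standing around where they are.

Things in the scene. Friction and masses are not known exactly. Their poses are not given: they have to be found in the camera images.
- stand: Fixed load cell stand: dark base plate 170 x 100 x 12 mm (x -40 to 130, y +-50), column at x 75 to 105, white load cell housing overhead, steel snap hook (round bar 9 mm thick) hanging below it in the x-z plane, mouth facing -x, to the robot. Origin: bench top straight below the hook; x from the hook's open front back to the column, z up; yaw within 0.2 rad of the robot's.
- housing_edge (a point): Middle of the lower front edge of the white housing (x -8, z 245 mm in the stand's frame; axes as the stand's). The housing reaches 125 mm back, +-29 mm sideways and 48 mm up from here. To bring the eye in under it, a gripper must lean back toward the robot (-x) by about 35 to 40 degrees from vertical.
- hook_seat (a point): Where the centre of a cross bar lies when it hangs in the hook (stand frame x 3, y 0, z 136.5 mm; axes as the stand's), 3.5 mm above the inner floor of the bowl. The hook's lowest outside is 12.5 mm below it, its shank starts at x +10 mm. To get in, the bar passes over the nose 21 mm above this height, moving along +x from x -40 to x 0, then comes straight down to 0.
- hook_nose (a point): Top of the hook's upturned nose, on its front (stand frame x -12.5, z 152.5 mm); the bar passes above it. The nose is 9 mm thick.
- gate_hinge (a point): Axis of the gate's hinge, at the top of the mouth (stand frame x -4, z 178 mm), on a crosspiece 9 mm thick that joins it to the shank. The bar passes between nose and hinge.
- gate (a joint): Angle (rad) of the brass spring gate, a blade 10 mm wide, 3 thick, 31 long that hangs from its hinge and rests behind the nose: 0 = shut; grows as its lower end is pushed inward (+x of the stand), up to 0.75. It cannot swing outward. 3 to 8 N on the bar push it open (about 0.6 as the bar comes in); it snaps shut by itself once the bar has gone down below its lower end, into the bowl.
- middle_mass: The mass to hang, about 0.3 kg: upright brass cylinder 40 mm in diameter, 35 tall, steel eye on top. Origin: centre of the underside. The eye: two flat upright cheeks (16 mm wide along x, outer faces at y +-19, inner at +-13 mm, up to z 86) joined near the top by a round cross bar along y. Below the bar the eye is open along x (z 36 to 77.5 mm). A half turn about z makes no difference.
- middle_mass_bar (a point): Centre of the middle mass's cross bar, 7 mm in diameter, 81 mm above the underside; axes as the mass's. Grip the cheeks by their outer faces, 38 mm apart (closing along y), about 10 mm below the bar, with the gripper already leaning back as it must at the hook; then bring the mass in upright, its x along the stand's x.
- small_mass: Look-alike, brass cylinder 30 mm in diameter, same height and same eye; leave it. Origin: centre of its underside.
- large_mass: Look-alike, brass cylinder 50 mm in diameter, same height and same eye; leave it. Origin: centre of its underside.
- control_unit: Fixed grey box 90 x 115 x 32 mm; origin: centre of its underside on the bench; x away from the robot, y left. Green button on its right (y -30 mm), orange lever on its left (y 28 mm).
- zero_button_top (a point): Centre of the top of the green button (28 mm in diameter), which is pressed straight down.
- zero_button (a joint): Travel of the button (m): 0 = up, 0.006 = fully down; sprung, about 5 N for the full travel; counts as pressed beyond 0.004.
- arrest_lever_tip (a point): Tip of the orange toggle lever, about 50 mm long from its pivot. It moves with the lever.
- arrest_lever (a joint): Lever angle (rad): 0 = leaning 0.5 rad toward the robot (-x of the control unit), 1.0 = leaning 0.5 rad away (+x); it stays where it is left. Push the stick near its tip along +x. Thrown when beyond 0.8.
- amber_bottle: Bystander: amber bottle 63 mm in diameter, 132 tall; origin at the centre of the underside.
- wash_bottle: Bystander: white wash bottle 62 x 107 x 215 mm with a red cap and spout; origin at the centre of the underside.
- tip_box: Bystander: blue pipette tip box 86 x 123 x 80 mm; origin at the centre of the underside.
- label_roll: Bystander: white label roll 67 mm in diameter, 31 tall; origin at the centre of the underside.
- timer: Bystander: white timer 56 x 66 x 18 mm; origin at the centre of the underside.
- marker_pen: Bystander: marker pen 17 x 135 x 16 mm, lying; origin at the centre of the underside.
There are look-alikes about, which are no part of the job. Leave any red look-alike of the middle_mass alone.

How it is judged:
On the way, in this order (a step that is already met when the one before it is completed fails the run):
1. the zero button is pressed down while the masses still stand on the bench (value of joint zero_button above 0.004 m and height (world z) of middle_mass below 0.01 m), for 0.04 s.
2. the middle mass is lifted off the bench (height (world z) of middle_mass above 0.025 m), for 0.1 s.
3. the middle mass hangs free from the hook by its bar, gate shut, fingers off (x of middle_mass_bar in the frame of hook_seat between -0.012 and 0.014 m and y of middle_mass_bar in the frame of hook_seat between -0.013 and 0.013 m and z of middle_mass_bar in the frame of hook_seat between -0.006 and 0.008 m and value of joint gate below 0.06 rad and contact force between middle_mass and the fingers below 0.05 N), for 0.2 s.
4. the arrest lever is thrown over (value of joint arrest_lever above 0.8 rad), for 0.2 s.
At the end, for the whole second after the job is handed in: The middle mass hangs upright (within 0.2 rad) and quiet (under 0.05 m/s) with its bar in the bowl of the hook (centre within about 12 mm along and across, 8 mm in height of hook_seat), the gate is shut (below 0.06 rad), the lever is beyond 0.8 rad, the button is up (x of middle_mass_bar in the frame of hook_seat between -0.012 and 0.014 m and y of middle_mass_bar in the frame of hook_seat between -0.013 and 0.013 m and z of middle_mass_bar in the frame of hook_seat between -0.006 and 0.008 m and value of joint gate below 0.06 rad and angle between middle_mass's own z axis and vertical below 0.2 rad and linear speed of middle_mass below 0.05 m/s and value of joint arrest_lever above 0.8 rad and value of joint zero_button below 0.002 m); the robot touches nothing.
It fails at once if the lever is thrown while the middle mass does not lie in the hook (value of joint arrest_lever above 0.6 rad and not (x of middle_mass_bar in the frame of hook_seat between -0.012 and 0.014 m and y of middle_mass_bar in the frame of hook_seat between -0.013 and 0.013 m and z of middle_mass_bar in the frame of hook_seat between -0.006 and 0.008 m)).
It fails at once if the zero button is pressed with the middle mass on the hook (value of joint zero_button above 0.004 m and x of middle_mass_bar in the frame of hook_seat between -0.012 and 0.014 m and y of middle_mass_bar in the frame of hook_seat between -0.013 and 0.013 m and z of middle_mass_bar in the frame of hook_seat between -0.006 and 0.008 m).
It fails at once if the small or large mass is moved more than 30 mm or tipped over (distance of any of small_mass, large_mass from where it was at the start of the episode above 0.03 m or angle between any of small_mass, large_mass's own z axis and vertical above 0.5 rad).
It fails at once if a bystander (bottle, tip box, label roll, timer, pen) is moved more than 30 mm, or one but the pen tipped over (distance of any of amber_bottle, wash_bottle, tip_box, label_roll, timer, marker_pen from where it was at the start of the episode above 0.03 m or angle between any of amber_bottle, wash_bottle, tip_box, label_roll, timer's own z axis and vertical above 0.5 rad).
It also fails if it takes over 58 s, if anything falls off the work surface, if the arm or the gripper's body presses on something with over 40 N, if the wrist force passes 120 N, or if a joint passes its speed limit or range.

## Robot

A 7-joint arm with a two-finger parallel gripper is mounted at the origin on a cart in front of the work surface, level with it; the furniture and walls round the work are solid. World frame = base frame: x ahead of the robot, y to its left, z up, the work surface at z = 0. Lengths are in m, angles in rad, forces in N, time in s.
With the tool pointing down it reaches from about 0.4 to 0.85 m from the base axis. Payload 10.4 kg.
Tool frame: the origin (TCP) lies between the finger pads; the fingertips stand 11 mm ahead of it and the grasp point (between the pads) lies 8 mm behind it; z points along the fingers, y is the direction in which the jaws open and shut (so a half turn about z gives the same grasp; the last joint's range is limited). The gripper opens to 87 mm and grips with 3 to 60 N. Pads are 19 mm wide; open, the fingers measure 117 mm over their backs; the gripper's body (75 mm by 190 mm) begins 51 mm behind the grasp point.
Start: joints at [1.134, 0.332, -0.065, 1.46, 0.022, 1.35, -0.088], TCP at [0.251, -0.572, 0.234] pointing down, gripper open.
Joint ranges: [-2.6, 2.6], [-0.5, 2.12], [-1.47, 1.34], [0.16, 2.42], [-1.27, 4.41], [0.06, 2.06], [-2.6, 2.6]. Speed limits (rad/s): [2.22, 2.22, 2.79, 2.79, 3.14, 3.14, 3.14].

## Interface

Orientations are given as a unit quaternion [x, y, z, w].
In Python, from bench import r, eyes gives the robot as it stands.
- The arm moves only by the shell command python3 -m inch 'ROWS' [FORCE]. ROWS is a JSON object of lists of equal length, an entry for each row: "translation": the shift along the world's x, y, z scaled (see below), a list of three; "rot": the turn, a rotation vector about the world's x, y, z scaled (see below), a list of three; "jaw": the finger opening in mm, from 0 to 87. In form: {"translation": [[tx, ty, tz], ...], "rot": [[ax, ay, az], ...], "jaw": [jaw, ...]}. A call has 1 to 20 rows; each row is the pose to reach, as a shift and turn from the pose measured when the call began; what a row does not reach only later rows make up. The controller multiplies each number of a shift by 100 mm and each number of a turn by 60 degrees. A row lasts 1/10 s, in which the tool goes at most 50 mm and 8.59 degrees, less where a joint would pass 70% of its speed; a pose out of reach is approached as far as the arm can. A call with a number of a shift or a turn outside -1 to 1 is refused whole. A call with a gripper value outside its range is refused whole. The fingers move at their own pace and stop on an object; FORCE is the grip in N (left out, the last holds). Time passes only in rows, so rows that repeat a pose let the fingers close. It gives the time, the measured TCP pose, the force and the opening at its end, in the units of the state.
- r.read_state(): the state, without advancing time (a new reading comes with each control period).
- eyes.camera(name): name is "side" or "top" or "wrist"; returns the picture (480x640x3 uint8, blue, green, red); there is no depth.
- eyes.calibration(name): a dict with "fx", "fy", "cx", "cy" (pixels), "distortion" ([k1, k2, p1, p2, k3] as OpenCV has them; the pictures are not rectified), "R" (3x3) and "t" (3): a world point X has camera coordinates R X + t; the wrist camera has in their place "hand_eye" (4x4, takes a point from camera to tool coordinates, whose origin is the TCP and whose axes are the flange's). Camera axes: x right, y down, z forward; pixel columns grow to the right and rows downward; lengths in m; the calibration is good to about 2 mm. A picture is of the moment at which its call begins: read the wrist's pose just before it. calibration takes no time and is no camera call.
- r.close_job(): hands the job in, once; it reports no verdict.
The state is a dict: "time": time; "joint_positions": joint angles; "joint_vel": joint speeds; "joint_torque": joint torques, N m; "ee_pos": TCP position; "eef_rot": TCP orientation; "ft_force": force on the tool from outside, world axes, zero at the start; "torque": the same for the moment, N m; "width": finger opening in m.
Only numpy, scipy, OpenCV 4.12 (cv2) and the standard library are available. Lean on these libraries where they do the work, as an engineer would, in place of code of your own. Each camera call takes 0.05 s, during which the arm holds its last target. There are 200 camera calls.

## Working session

There is one attempt and no reset: what is moved stays moved. The work goes in short steps, Python scripts to look and compute and a shell command to move; the robot and the scene stay as the last step left them, time stands still between calls to the robot, and variables do not carry over. Pictures are saved under pics/ and viewed, about 8 in all and at most 12, crops included, and the job is handed in when it is done.

```bash
mkdir -p pics; ls
python3 - <<'E'
from bench import r,eyes
import cv2
s=r.read_state();print(s)
for n in("side","top"):
    im=eyes.camera(n);cv2.imwrite(f"pics/{n}0.png",im)
    c=eyes.calibration(n);print(n,c)
print(eyes.calibration("wrist"))
E
```

```text
pics
{'time': 0.0, 'joint_positions': array([ 1.13442344,  0.33285423, -0.06469114,  1.46096651,  0.02158763,
        1.34991544, -0.08847652]), 'joint_vel': array([ 0.00095769, -0.00042137, -0.00014459,  0.0008838 , -0.00046514,
       -0.00063546, -0.00056064]), 'joint_torque': array([ 2.81837838e-04, -6.23238087e+01,  2.51734292e-02, -3.89901066e+01,
       -6.11141813e-02,  3.96753440e-02,  1.82408930e-04]), 'ee_pos': array([ 0.2511282 , -0.57190336,  0.2327529 ]), 'eef_rot': array([ 9.78671485e-01,  2.05430280e-01, -1.78115893e-04, -7.02049393e-04]), 'ft_force': array([-0.21890535, -0.13071647,  0.07226879]), 'torque': array([-0.01170429, -0.0083721 , -0.02842255]), 'width': 0.08713955108229006}
side {'fx': 530.4812407985976, 'fy': 530.4812407985976, 'cx': 320.21512758443527, 'cy': 241.8075759167852, 'distortion': array([-0.10775598,  0.        ,  0.        ,  0.        ,  0.        ]), 'R': array([[-0.93473878, -0.35478935,  0.01969609],
       [-0.21641361,  0.52445469, -0.82347582],
       [ 0.28183074, -0.77399728, -0.56700938]]), 't': array([0.51286532, 0.26775542, 0.938094
[... 250 characters left out ...]
2],
       [-0.99031999, -0.01501005, -0.13798916],
       [ 0.13827073, -0.0196927 , -0.99019867]]), 't': array([-0.00830725,  0.56721368,  1.13143233])}
{'fx': 335.72842550927726, 'fy': 335.72842550927726, 'cx': 325.16290840154977, 'cy': 236.9044223779962, 'distortion': array([-0.00618472,  0.        ,  0.        ,  0.        ,  0.        ]), 'hand_eye': array([[-6.64377238e-04, -9.52294700e-01, -3.05179230e-01,
         8.34446693e-02],
       [ 9.99999759e-01, -6.94830204e-04, -8.82745745e-06,
         3.38896213e-04],
       [-2.03641405e-04, -3.05179162e-01,  9.52294932e-01,
        -1.51055844e-01],
       [ 0.00000000e+00,  0.00000000e+00,  0.00000000e+00,
         1.00000000e+00]])}
```

View pics/side0.png

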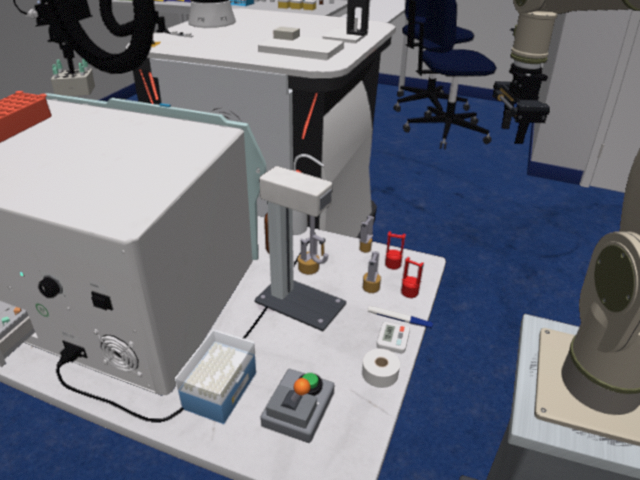

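View pics/top0.png

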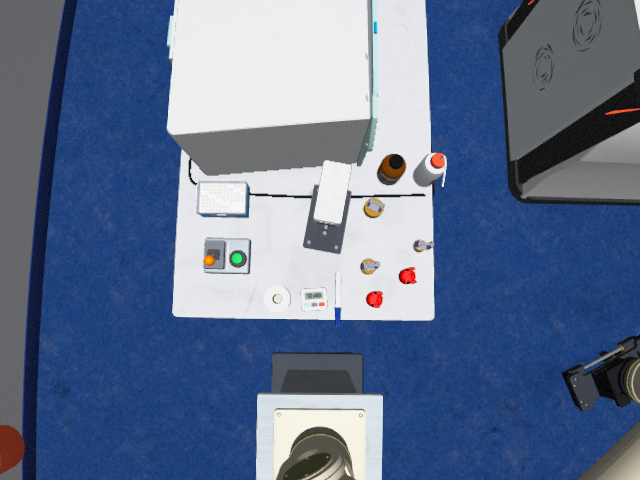

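Top view: brass candidates at (374,207), (370,266), (424,246), and red look-alikes at (408,276), (375,299). The button is at (237,258) and the orange lever tip at (209,260). I'll check the brass sizes in an enlarged crop.

```bash
cat > h.py <<'E'
import numpy as np,cv2
from bench import r,eyes
from scipy.spatial.transform import Rotation as Ro
def cam(n,s=None):
    c=eyes.calibration(n);K=np.array([[c["fx"],0,c["cx"]],[0,c["fy"],c["cy"]],[0,0,1]])
    if n=="wrist":
        s=s or r.read_state();T=np.eye(4);T[:3,:3]=Ro.from_quat(s["eef_rot"]).as_matrix();T[:3,3]=s["ee_pos"]
        W=np.linalg.inv(T@c["hand_eye"]);R,t=W[:3,:3],W[:3,3]
    else: R,t=np.array(c["R"]),np.array(c["t"])
    return K,np.array(c["distortion"]),R,t
def ray(C,uv):
    K,d,R,t=C;p=cv2.undistortPoints(np.array([[uv]],float),K,d)[0,0]
    v=R.T@np.array([p[0],p[1],1]);return -R.T@t,v/np.linalg.norm(v)
def plane(C,uv,z):
    o,v=ray(C,uv);return o+v*(z-o[2])/v[2]
def tri(C1,u1,C2,u2):
    A=[];b=[]
    for o,v in(ray(C1,u1),ray(C2,u2)):
        P=np.eye(3)-np.outer(v,v);A.append(P);b.append(P@o)
    x=np.linalg.lstsq(np.vstack(A),np.hstack(b),rcond=None)[0]
    return x
def proj(C,X):
    K,d,R,t=C;return cv2.projectPoints(np.atleast_2d(np.array(X,float)),cv2.Rodrigues(R)[0],t,K,d)[0][:,0]
def blobs(im,lo,hi,amin=20):
    m=cv2.inRange(cv2.cvtColor(im,cv2.COLOR_BGR2HSV),lo,hi)
    n,l,st,ce=cv2.connectedComponentsWithStats(m)
    return [(ce[i].round(1),st[i].tolist()) for i in range(1,n) if st[i][4]>=amin]
E
python3 - <<'E'
from h import *
t=cv2.imread("pics/top0.png");s=cv2.imread("pics/side0.png")
T=cam("top");S=cam("side")
for nm,lo,hi in(("green",(55,120,60),(85,255,255)),("orange",(5,180,150),(16,255,255)),("brass",(10,80,60),(28,255,255))):
    for n,im,C in(("top",t,T),("side",s,S)):
        for c,st in blobs(im,lo,hi,15):
            if n=="side" and (c[1]<200 or c[0]<240 or c[0]>450): continue
            if n=="top" and (c[1]>310 or c[1]<150 or c[0]>450): continue
            print(nm,n,c,st,plane(C,c,.036).round(3))
a=cv2.resize(t[170:340,190:450],None,fx=3,fy=3,interpolation=cv2.INTER_CUBIC)
b=cv2.resize(s[190:320,250:450],None,fx=4,fy=4,interpolation=cv2.INTER_CUBIC)
cv2.imwrite("pics/a.png",a);cv2.imwrite("pics/b.png",b)
E
```

```text
green top [236.7 258. ] [231, 253, 12, 11, 104] [0.493 0.215 0.036]
green side [311.7 379.3] [302, 374, 17, 14, 130] [0.49  0.198 0.036]
orange top [437.3 159.9] [432, 153, 12, 14, 115] [ 0.759 -0.302  0.036]
orange top [209.2 260. ] [204, 255, 10, 11, 54] [0.486 0.285 0.036]
orange side [301.4 385.4] [295, 378, 14, 15, 156] [0.501 0.217 0.036]
brass top [391.2 168.2] [379, 154, 27, 25, 334] [ 0.733 -0.179  0.036]
brass top [377.1 200.2] [373, 198, 9, 6, 25] [ 0.647 -0.141  0.036]
brass top [370.6 211.2] [364, 200, 19, 18, 128] [ 0.618 -0.124  0.036]
brass top [418.8 249.9] [415, 249, 9, 3, 20] [ 0.52  -0.248  0.036]
brass top [208.9 259.9] [204, 255, 11, 11, 94] [0.487 0.286 0.036]
brass top [368.4 260.2] [363, 259, 12, 3, 29] [ 0.492 -0.118  0.036]
brass top [367.8 271.2] [362, 270, 13, 4, 40] [ 0.464 -0.117  0.036]
brass side [266.1 224.8] [265, 215, 3, 22, 34] [ 0.773 -0.215  0.036]
brass side [365.6 246.1] [360, 239, 12, 13, 97] [ 0.52  -0.22   0.036]
brass side [322.4 249.2] [322, 244, 2, 11, 17] [ 0.609 -0.17   0.036]
brass side [307.2 265.7] [297, 255, 22, 19, 249] [ 0.618 -0.099  0.036]
brass side [371.1 284.1] [363, 273, 18, 20, 208] [ 0.469 -0.09   0.036]
brass side [381.3 361.7] [377, 359, 10, 7, 48] [0.39  0.114 0.036]
brass side [301.9 386. ] [294, 377, 17, 18, 210] [0.5   0.218 0.036]
```

View pics/a.png

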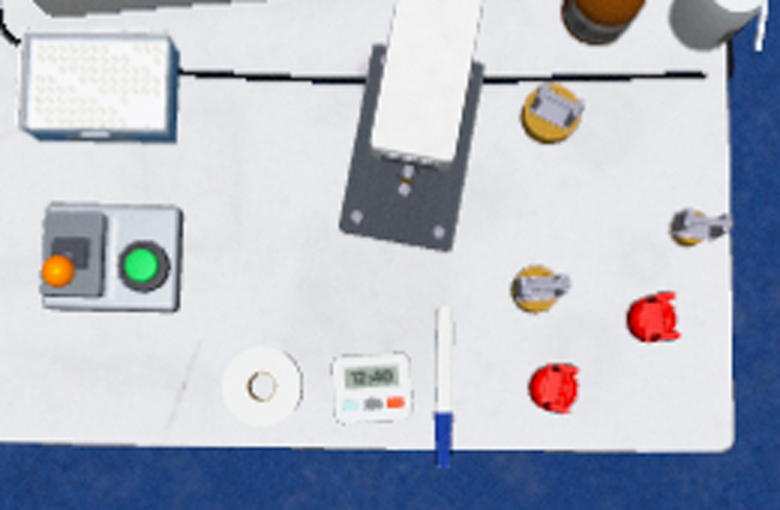

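View pics/b.png

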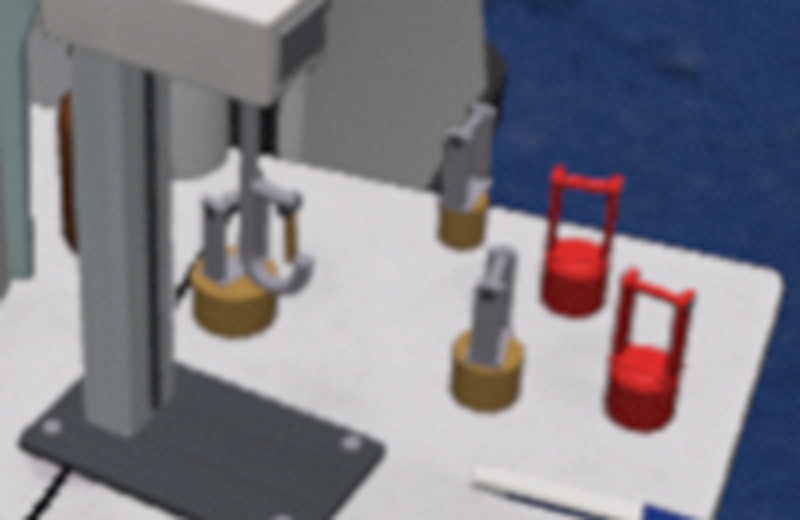

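(370,266) in the top view is the middle mass: it is brass, 18 px wide in the side view, against 22 for the large mass at (374,207) and 12 for the small one at (424,246). Both red ones are excluded. Next I locate everything.

Run:
```python
from h import *
T=cam("top");S=cam("side")
o=lambda x,y:(x/3+190,y/3+170)
print("button",tri(T,(236.7,258),S,(311.7,379.3)).round(4))
print("lever",tri(T,(209.2,260),S,(301.4,385.4)).round(4))
print("mid disc",plane(T,o(537,289),.035).round(4))
fl,fr,bl,br=[plane(T,o(*p),.012)[:2] for p in((340,232),(450,250),(377,45),(482,65))]
print("plate",fl,fr,bl,br)
d=fr-fl;yaw=np.arctan2(d[0],-d[1]);d2=bl-fl;yaw2=np.arctan2(d2[1],d2[0]);yaw3=np.arctan2(*(br-fr)[::-1])
print("yaw",yaw,yaw2,yaw3)
y=np.mean([yaw2,yaw3]);ex=np.array([np.cos(y),np.sin(y)])
print("origin",(fl+fr)/2+.04*ex)
for p in((41,207),(182,205),(180,312),(45,305)):print("box",plane(T,o(*p),.032 if p[1]<300 else .0).round(3))
```

```text
button [0.4882 0.2115 0.0526]
lever [0.4806 0.2693 0.1033]
mid disc [ 0.4763 -0.1198  0.035 ]
plate [0.52465652 0.04760886] [ 0.51043188 -0.04738774] [0.69022002 0.01808071] [ 0.67383678 -0.07446126]
yaw -0.1486341349955845 -0.1764936451249867 -0.16419207038282102
origin [ 0.55696527 -0.00667025]
box [0.54  0.302 0.032]
box [0.544 0.182 0.032]
box [0.454 0.185 0.   ]
box [0.458 0.303 0.   ]
```

```bash
python3 -m inch '{"translation":[[0.4,0.5,0],[0.9,1,0],[1,1,0],[1,1,0],[1,1,0],[1,1,0],[1,1,0]],"rot":[[0,0,-0.15],[0,0,-0.3],[0,0,-0.4],[0,0,-0.4],[0,0,-0.4],[0,0,-0.4],[0,0,-0.4]],"jaw":[60,20,0,0,0,0,0]}' 30; python3 -m inch '{"translation":[[0.4,0.5,0],[0.8,1,0],[1,1,0],[1,1,0]],"rot":[[0,0,0],[0,0,0],[0,0,0],[0,0,0]],"jaw":[0,0,0,0]}'
```

```text
time: 0.8
ee_pos: [0.3498, -0.473, 0.2326]
eef_rot: [1.0, -0.003, -0.0, -0.001]
ft_force: [0.0, -0.5, 0.7]
width: 0.039
time: 1.2
ee_pos: [0.4542, -0.3687, 0.2326]
eef_rot: [1.0, 0.001, 0.001, -0.002]
ft_force: [-0.6, -0.3, 0.2]
width: 0.007
```

```bash
python3 -m inch '{"translation":[[-0.1,0.5,0],[-0.2,1,0],[-0.2,1,0]],"rot":[[0,0,0],[0,0,0],[0,0,0]],"jaw":[0,0,0]}'; for i in 1; do python3 -m inch '{"translation":[[0,0.5,0],[0,1,0],[0,1,0]],"rot":[[0,0,0],[0,0,0],[0,0,0]],"jaw":[0,0,0]}';done; python3 -m inch '{"translation":[[0,0.5,0],[0,1,0],[0,1,0]],"rot":[[0,0,0],[0,0,0],[0,0,0]],"jaw":[0,0,0]}'; python3 -m inch '{"translation":[[0,0.5,0],[0,1,0],[0,1,0]],"rot":[[0,0,0],[0,0,0],[0,0,0]],"jaw":[0,0,0]}'; python3 -m inch '{"translation":[[0,0.5,0],[0,1,0],[0,1,0]],"rot":[[0,0,0],[0,0,0],[0,0,0]],"jaw":[0,0,0]}';python3 -c "
from h import *
s=r.read_state();print(s['joint_positions'].round(2))
cv2.imwrite('pics/w1.png',eyes.camera('wrist'))"
```

```text
time: 1.5
ee_pos: [0.4338, -0.2643, 0.2326]
eef_rot: [1.0, 0.003, 0.001, -0.002]
ft_force: [-0.7, -0.2, -0.3]
width: 0.0005
time: 1.8
ee_pos: [0.434, -0.1598, 0.2331]
eef_rot: [1.0, 0.006, 0.001, -0.003]
ft_force: [0.1, -0.8, 0.4]
width: 0.0001
time: 2.1
ee_pos: [0.4341, -0.0554, 0.2336]
eef_rot: [1.0, 0.009, 0.001, -0.003]
ft_force: [0.6, -0.3, 0.5]
width: 0.0007
time: 2.4
ee_pos: [0.4341, 0.0491, 0.2342]
eef_rot: [1.0, 0.012, 0.002, -0.003]
ft_force: [-0.2, -0.9, 0.7]
width: 0.0002
time: 2.7
ee_pos: [0.4339, 0.1536, 0.2347]
eef_rot: [1.0, 0.014, 0.003, -0.005]
ft_force: [-0.6, -0.7, -0.2]
width: 0.0006
[ 0.29 -0.01 -0.71  1.85 -0.01  1.29 -1.96]
```

View pics/w1.png

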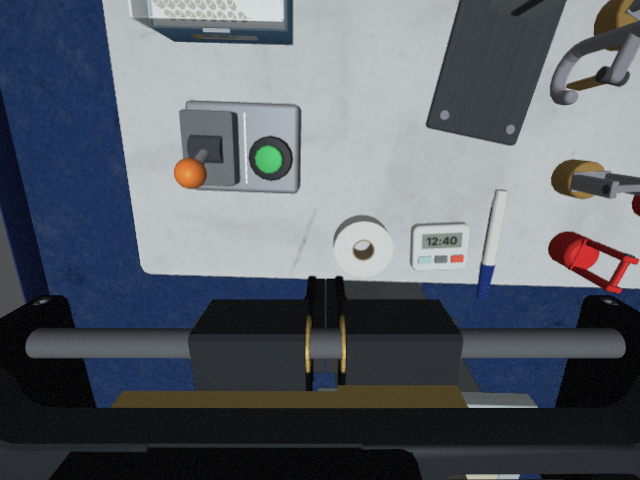

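The wrist view shows the button at (269,158), the lever ball at (190,173), and the hook and masses on the right.

```bash
python3 - <<'E'
from h import *
im=cv2.imread("pics/w1.png");W=cam("wrist");T=cam("top")
g=[c for c,s in blobs(im,(55,120,60),(85,255,255),200)][0];l=[(c,s) for c,s in blobs(im,(5,180,120),(16,255,255),200)]
print(g,l);print("button W/T",tri(W,g,T,(236.7,258)),plane(W,g,.042),plane(W,g,.05),plane(T,(236.7,258),.042))
l=[c for c,s in l if abs(c[0]-190)<15][0]
print("lever",tri(W,l,T,(209.2,260)),tri(W,l,cam("side"),(301.4,385.4)))
E
python3 -m inch '{"translation":[[0.1,0.15,0],[0.2,0.3,0],[0.3,0.4,0],[0.4,0.5,0],[0.5,0.58,0],[0.5,0.58,0],[0.5,0.58,0],[0.5,0.58,0],[0.5,0.58,0],[0.5,0.58,0],[0.5,0.58,0]],"rot":[[0,0,0.14],[0,0,0.28],[0,0,0.42],[0,0,0.56],[0,0,0.7],[0,0,0.84],[0,0,0.98],[0,0,1],[0,0,1],[0,0,1],[0,0,1]],"jaw":[0,0,0,0,0,0,0,0,0,0,0]}'
python3 -m inch '{"translation":[[0,0,-0.3],[0,0,-0.6],[0,0,-0.9],[0,0,-0.9]],"rot":[[0,0,0.14],[0,0,0.28],[0,0,0.42],[0,0,0.45]],"jaw":[0,0,0,0]}'
```

```text
[268.6 158.9] [(array([189.1, 172.9]), [174, 159, 30, 29, 575])]
button W/T [0.49064099 0.208974   0.06093923] [0.48905478 0.21027208 0.042     ] [0.48971031 0.20890716 0.05      ] [0.4921454  0.21404177 0.042     ]
lever [0.48110559 0.26962065 0.09861487] [0.48042258 0.26748166 0.10109469]
time: 3.85
ee_pos: [0.4844, 0.2088, 0.2344]
eef_rot: [0.86, 0.511, -0.0, -0.004]
ft_force: [-0.8, -0.3, -0.0]
width: 0.0006
time: 4.25
ee_pos: [0.4824, 0.2076, 0.1411]
eef_rot: [0.716, 0.698, -0.004, -0.006]
ft_force: [-0.6, -1.0, 1.5]
width: 0.0003
```

```bash
python3 -m inch '{"translation":[[0.06,0.01,-0.4],[0.06,0.01,-0.7],[0.06,0.01,-0.75]],"rot":[[0,0,0],[0,0,0],[0,0,0]],"jaw":[0,0,0]}'; for i in 1; do python3 -m inch '{"translation":[[0,0,-0.05],[0,0,-0.1],[0,0,-0.1]],"rot":[[0,0,0],[0,0,0],[0,0,0]],"jaw":[0,0,0]}'; done;python3 -m inch '{"translation":[[0,0,-0.04],[0,0,-0.06],[0,0,-0.06]],"rot":[[0,0,0],[0,0,0],[0,0,0]],"jaw":[0,0,0]}'
```

```text
time: 4.55
ee_pos: [0.4875, 0.2077, 0.0646]
eef_rot: [0.717, 0.697, -0.005, -0.006]
ft_force: [-0.7, -1.7, 2.3]
width: 0.0005
time: 4.85
ee_pos: [0.4884, 0.2084, 0.059]
eef_rot: [0.718, 0.696, -0.005, -0.005]
ft_force: [-14.2, -7.5, 32.7]
width: 0.0003
time: 5.15
ee_pos: [0.4886, 0.2085, 0.0586]
eef_rot: [0.718, 0.696, -0.006, -0.003]
ft_force: [-24.4, -13.7, 55.6]
width: 0.0006
```

```bash
python3 -m inch '{"translation":[[0,0,0.4],[-0.2,0,0.9],[-0.5,0,1],[-0.55,-0.3,1],[-0.55,-0.6,1],[-0.55,-0.9,1],[-0.55,-1,1],[-0.55,-1,1]],"rot":[[0,0,0],[0,0,-0.1],[0,0,-0.24],[0,0,-0.38],[0,0,-0.52],[0,0,-0.66],[0,0,-0.8],[0,0,-0.94]],"jaw":[0,0,0,0,20,40,60,60]}' ; python3 -m inch '{"translation":[[0,-0.4,0.2],[0,-0.8,0.5],[0,-1,0.7],[0,-1,0.7]],"rot":[[0,0,-0.14],[0,0,-0.28],[0,0,-0.42],[0,0,-0.5]],"jaw":[70,70,70,70]}'; python3 -m inch '{"translation":[[0,-0.5,0],[0,-1,0],[0,-1,0]],"rot":[[0,0,0],[0,0,0],[0,0,0]],"jaw":[70,70,70]}'
python3 -c "
from h import *
s=r.read_state();print(s['joint_positions'].round(2),s['eef_rot'],s['ee_pos'])
cv2.imwrite('pics/w2.png',eyes.camera('wrist'))"
```

```text
time: 5.95
ee_pos: [0.4345, 0.107, 0.1604]
eef_rot: [0.963, 0.269, -0.002, -0.005]
ft_force: [0.6, -0.4, 0.1]
width: 0.0245
time: 6.35
ee_pos: [0.4363, 0.0044, 0.2351]
eef_rot: [1.0, 0.005, 0.003, -0.004]
ft_force: [-0.2, 0.9, -0.4]
width: 0.0563
time: 6.65
ee_pos: [0.4362, -0.1014, 0.2369]
eef_rot: [1.0, 0.001, 0.004, -0.003]
ft_force: [-0.1, 1.2, -0.6]
width: 0.069
[ 0.65 -0.05 -0.49  1.88 -0.03  1.3  -1.41] [ 9.99985906e-01  6.53171937e-04  4.06535058e-03 -3.35179178e-03] [ 0.43618045 -0.10143312  0.23690368]
```

View pics/w2.png

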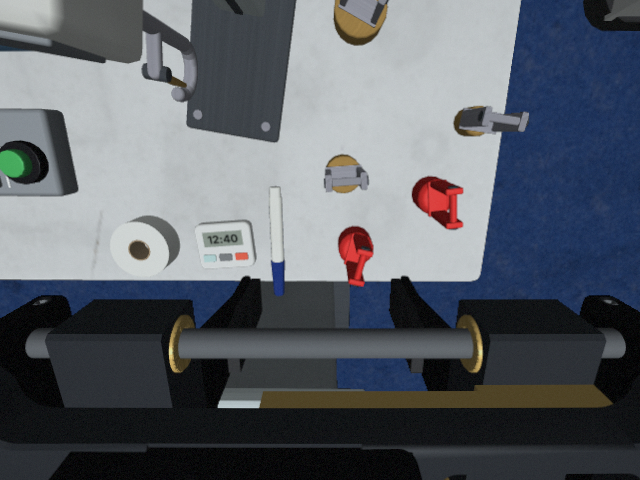

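The mass's eye is at about (346,178); the hook nose is at about (180,93). I enlarge both.

```bash
python3 -c "
import cv2,numpy as np
im=cv2.imread('pics/w2.png')
a=cv2.resize(im[140:210,310:380],None,fx=7,fy=7,interpolation=cv2.INTER_CUBIC)
b=cv2.resize(im[0:140,90:145+155],None,fx=3.5,fy=3.5,interpolation=cv2.INTER_CUBIC)[:490,:300]
cv2.imwrite('pics/c.png',np.hstack([a,b]))"
```

```text
(no output)
```

View pics/c.png

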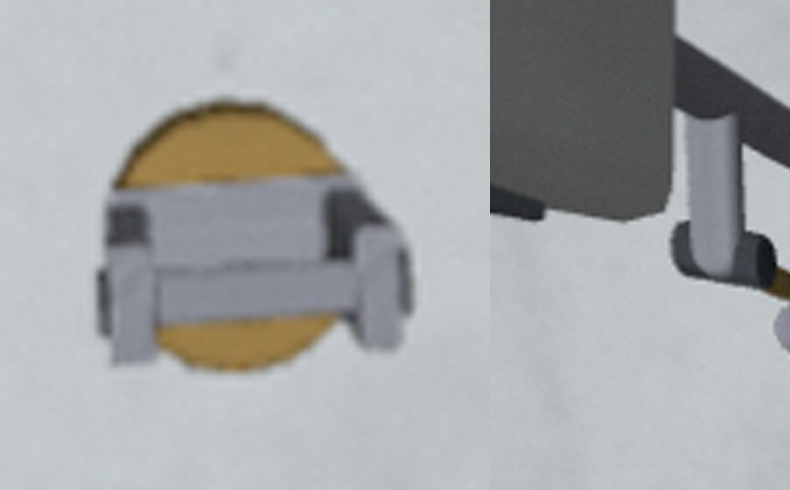

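```bash
cat > meas.py <<'E'
from h import *
st=dict(ee_pos=np.array([0.43618045,-0.10143312,0.23690368]),eef_rot=np.array([9.99985906e-01,6.53171937e-04,4.06535058e-03,-3.35179178e-03]))
W=cam("wrist",st)
a,b=plane(W,(328.9,183.4),.086),plane(W,(364.4,181.1),.086)
d=a-b;print("cheeks",a,b,"len",np.linalg.norm(d),"bar",(a+b)/2,"yaw",np.arctan2(-d[0],d[1]))
print("disc",plane(W,(310+232/7,140+235/7),.035))
im=cv2.imread("pics/w2.png")
g=cv2.cvtColor(im,cv2.COLOR_BGR2GRAY)
p=cv2.cornerSubPix(g,np.array([[[188,126]],[[279,142]]],np.float32),(5,5),(-1,-1),(3,30,.01))[:,0];print(p)
l,q=plane(W,p[0],.012)[:2],plane(W,p[1],.012)[:2]
y=np.arctan2((q-l)[0],-(q-l)[1]);print("plate",l,q,np.linalg.norm(l-q),"yaw",y,"origin",(l+q)/2+.04*np.array([np.cos(-.16),np.sin(-.16)]))
print("nose",plane(W,(180,93),.148),"hinge",plane(W,(157,73),.178))
E
python3 meas.py
```

```text
cheeks [ 0.47477787 -0.10446169  0.086     ] [ 0.47689417 -0.13630335  0.086     ] len 0.03191190939790681 bar [ 0.47583602 -0.12038252  0.086     ] yaw 0.06636560558415494
disc [ 0.47763631 -0.11948896  0.035     ]
[[186.02686 124.90093]
 [276.98383 141.67888]]
plate [0.52629466 0.0481676 ] [ 0.50900622 -0.04848239] 0.09818406856836999 yaw -0.17700482199239476 origin [ 0.55713953 -0.00653012]
nose [ 0.54370161 -0.00486738  0.148     ] hinge [ 0.55123146 -0.00519162  0.178     ]
```

Run:
```python
from h import *
T=cam("top")
o=lambda x,y:(x/3+190,y/3+170)
for p,z in(((572,367),.086),((575,408),.086),((551,388),.035),((672,297),.086),((677,336),.086),((652,318),.035)):print(p,plane(T,o(*p),z).round(3))
```

```text
(572, 367) [ 0.411 -0.142  0.086]
(575, 408) [ 0.378 -0.144  0.086]
(551, 388) [ 0.393 -0.132  0.035]
(672, 297) [ 0.468 -0.224  0.086]
(677, 336) [ 0.436 -0.227  0.086]
(652, 318) [ 0.453 -0.218  0.035]
```

```bash
cat > goal.py <<'E'
import sys
from h import *
# goal.py barx bary barz yaw lean_deg grip_below -> shift (x100mm) and turn (x60deg)
bx,by,bz,yaw,lean,gb=map(float,sys.argv[1:])
R=(Ro.from_euler("z",yaw)*Ro.from_euler("y",-lean,degrees=True)).as_matrix()@np.diag([1,-1,-1])
tcp=np.array([bx,by,bz-gb])+.008*R[:,2]
s=r.read_state();C=Ro.from_quat(s["eef_rot"]).as_matrix()
print("tcp",tcp.round(4),"shift",((tcp-s["ee_pos"])/.1).round(3),"rot",(Ro.from_matrix(R@C.T).as_rotvec()/np.deg2rad(60)).round(3),"F",s["ft_force"].round(1),"w",round(s["width"],4))
E
python3 goal.py .476 -.120 .18 .066 38 .007
```

```text
tcp [ 0.4809 -0.1197  0.1667] shift [ 0.444 -0.21  -0.701] rot [ 0.015 -0.626  0.055] F [ 0.2  0.3 -0.8] w 0.0694
```

```bash
python3 -m inch '{"translation":[[0.1,-0.05,-0.1],[0.2,-0.1,-0.3],[0.3,-0.15,-0.5],[0.4,-0.21,-0.7],[0.44,-0.21,-0.7],[0.44,-0.21,-0.7]],"rot":[[0,-0.14,0.01],[0,-0.28,0.02],[0.01,-0.42,0.04],[0.015,-0.56,0.05],[0.015,-0.626,0.055],[0.015,-0.626,0.055]],"jaw":[65,65,65,65,65,65]}'; python3 goal.py .476 -.120 .081 .066 38 .007; python3 -c "
from h import *
print(r.read_state()['joint_positions'].round(2))
a=eyes.camera('wrist');b=eyes.camera('side')
cv2.imwrite('pics/w3.png',np.hstack([cv2.resize(a[:400,120:520],(400,400)),b[150:350,240:440].repeat(2,0).repeat(2,1)]))"
```

```text
time: 7.3
ee_pos: [0.4794, -0.1183, 0.1661]
eef_rot: [0.945, 0.031, 0.326, -0.012]
ft_force: [-0.4, -0.9, 0.8]
width: 0.065
tcp [ 0.4809 -0.1197  0.0677] shift [ 0.016 -0.014 -0.984] rot [-0.002  0.001 -0.001] F [-0.4 -0.9  0.8] w 0.065
[ 0.55 -0.26 -0.21  2.38 -0.68  0.48 -0.66]
```

View pics/w3.png

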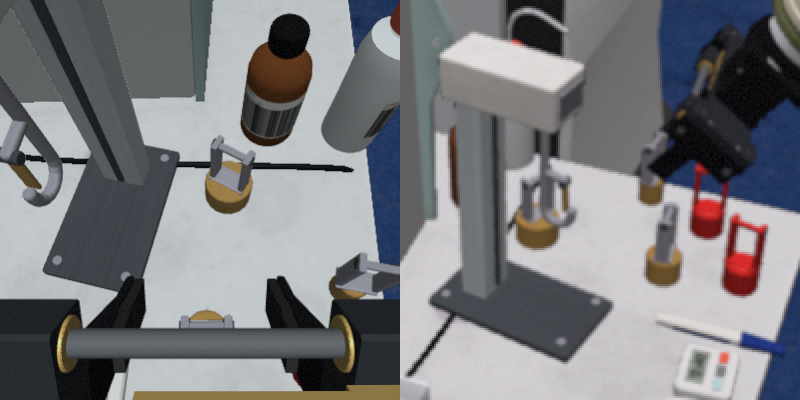

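The wrist view shows the middle mass centred between the fingers at about (207,322). The side view shows the leaned gripper clear of everything, so I descend.

```bash
python3 -m inch '{"translation":[[0.01,-0.01,-0.3],[0.016,-0.014,-0.6],[0.016,-0.014,-0.85],[0.016,-0.014,-0.97],[0.016,-0.014,-0.97]],"rot":[[0,0,0],[0,0,0],[0,0,0],[0,0,0],[0,0,0]],"jaw":[62,62,62,62,62]}'; python3 goal.py .476 -.120 .081 .066 38 .007; python3 -c "
from h import *
print(r.read_state()['joint_positions'].round(2))
a=eyes.camera('wrist')
cv2.imwrite('pics/w4.png',a[200:440,120:520])"
```

```text
time: 7.9
ee_pos: [0.4837, -0.1211, 0.0884]
eef_rot: [0.947, 0.038, 0.318, -0.007]
ft_force: [0.2, 0.0, 0.0]
width: 0.0619
tcp [ 0.4809 -0.1197  0.0677] shift [-0.028  0.014 -0.208] rot [ 0.012 -0.014 -0.01 ] F [0.2 0.  0. ] w 0.0619
[ 1.14 -0.07 -0.81  2.41 -1.05  0.33 -0.23]
```

View pics/w4.png

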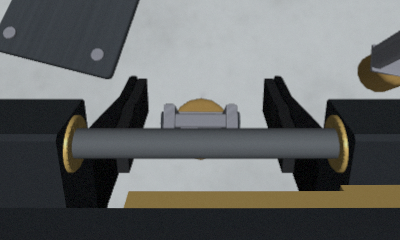

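```bash
python3 -m inch '{"translation":[[-0.02,0.01,-0.1],[-0.028,0.014,-0.21],[-0.028,0.014,-0.21],[-0.028,0.014,-0.21]],"rot":[[0.012,-0.014,-0.01],[0.012,-0.014,-0.01],[0.012,-0.014,-0.01],[0.012,-0.014,-0.01]],"jaw":[62,62,62,62]}'; python3 goal.py .476 -.120 .081 .066 38 .007; python3 -c "
from h import *
print(r.read_state()['joint_positions'].round(2))"
```

```text
time: 8.35
ee_pos: [0.4832, -0.121, 0.0675]
eef_rot: [0.946, 0.031, 0.322, -0.012]
ft_force: [-0.9, -0.3, -0.4]
width: 0.0623
tcp [ 0.4809 -0.1197  0.0677] shift [-0.023  0.014  0.002] rot [-0.002 -0.006 -0.001] F [-0.9 -0.3 -0.4] w 0.0623
[ 1.76  0.05 -1.41  2.41 -1.08  0.24 -0.13]
```

```bash
python3 -m inch '{"translation":[[0,0,0],[0,0,0],[0,0,0],[0,0,0],[0,0,0],[0,0,0],[0,0,0]],"rot":[[0,0,0],[0,0,0],[0,0,0],[0,0,0],[0,0,0],[0,0,0],[0,0,0]],"jaw":[45,38,30,30,30,30,30]}' 40;python3 -m inch '{"translation":[[0,0,0.15],[0,0,0.3],[0,0,0.45],[0,0,0.6],[0,0,0.6],[0,0,0.6]],"rot":[[0,0,0],[0,0,0],[0,0,0],[0,0,0],[0,0,0],[0,0,0]],"jaw":[30,30,30,30,30,30]}' ; python3 goal.py .476 -.120 .141 .066 38 .007; python3 -c "
from h import *
print(r.read_state()['joint_positions'].round(2))"
```

```text
time: 9.05
ee_pos: [0.4836, -0.1202, 0.0677]
eef_rot: [0.946, 0.032, 0.323, -0.013]
ft_force: [0.0, 3.3, 4.3]
width: 0.0374
time: 9.65
ee_pos: [0.483, -0.1204, 0.1269]
eef_rot: [0.946, 0.032, 0.322, -0.012]
ft_force: [-1.1, -0.5, -4.7]
width: 0.0374
tcp [ 0.4809 -0.1197  0.1277] shift [-0.021  0.007  0.008] rot [-0.001 -0.007 -0.003] F [-1.1 -0.5 -4.7] w 0.0374
[ 1.64 -0.31 -1.18  2.37 -1.22  0.6  -0.15]
```

```bash
python3 goal.py .4956 .0040 .161 -.17 38 .007
```

```text
tcp [0.5005 0.0032 0.1477] shift [0.175 1.235 0.208] rot [-0.002 -0.007 -0.228] F [-1.1 -0.5 -4.7] w 0.0374
```

```bash
python3 -m inch '{"translation":[[0,0.1,0.15],[0.02,0.3,0.21],[0.04,0.5,0.21],[0.07,0.7,0.21],[0.1,0.85,0.21],[0.12,0.95,0.21],[0.12,0.95,0.21]],"rot":[[0,0,0],[0,0,-0.05],[0,0,-0.09],[0,0,-0.13],[0,0,-0.17],[0,0,-0.2],[0,-0.007,-0.2]],"jaw":[30,30,30,30,30,30,30]}' ; python3 goal.py .4956 .0040 .161 -.17 38 .007;python3 -c "
from h import *
print(r.read_state()['joint_positions'].round(2))"
```

```text
time: 10.35
ee_pos: [0.4948, -0.023, 0.1465]
eef_rot: [0.944, -0.065, 0.324, 0.021]
ft_force: [0.2, -0.1, -3.7]
width: 0.0377
tcp [0.5005 0.0032 0.1477] shift [0.057 0.262 0.012] rot [-0.003 -0.001 -0.032] F [ 0.2 -0.1 -3.7] w 0.0377
[ 1.18 -0.49 -1.12  2.39 -0.91  0.43 -1.  ]
```

```bash
python3 -m inch '{"translation":[[0.02,0.1,0.012],[0.04,0.2,0.012],[0.057,0.262,0.012],[0.057,0.262,0.012],[0.057,0.262,0.012]],"rot":[[0,0,-0.02],[0,0,-0.03],[-0.003,0,-0.032],[-0.003,0,-0.032],[-0.003,0,-0.032]],"jaw":[30,30,30,30,30]}' ; python3 goal.py .4956 .0040 .161 -.17 38 .007;python3 -c "
from h import *
print(r.read_state()['joint_positions'].round(2))
a=eyes.camera('wrist');b=eyes.camera('side');cv2.imwrite('pics/w5full.png',a);cv2.imwrite('pics/s5full.png',b)
cv2.imwrite('pics/w5.png',np.hstack([a[0:400,120:520],cv2.resize(b[165:295,250:380],(400,400),interpolation=cv2.INTER_CUBIC)]))"
```

```text
time: 10.85
ee_pos: [0.4998, 0.0025, 0.1467]
eef_rot: [0.943, -0.081, 0.323, 0.027]
ft_force: [-0.2, -1.1, -4.0]
width: 0.0374
tcp [0.5005 0.0032 0.1477] shift [0.006 0.007 0.009] rot [-0.001 -0.003  0.   ] F [-0.2 -1.1 -4. ] w 0.0374
[ 1.13 -0.5  -1.17  2.37 -0.74  0.39 -1.28]
```

View pics/w5.png

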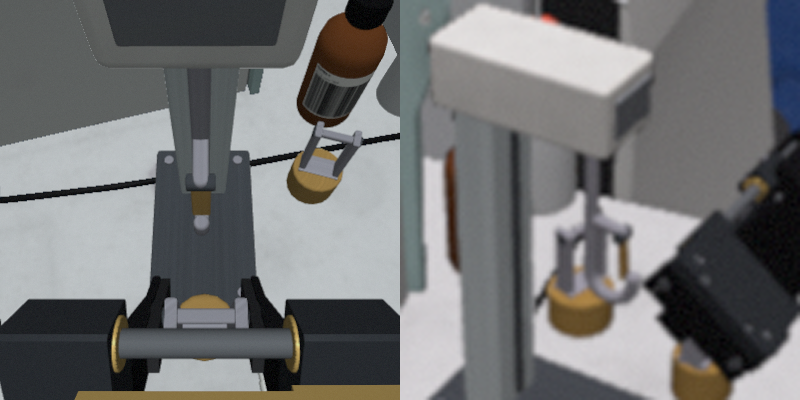

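```bash
cat > m2.py <<'E'
from h import *
st=dict(ee_pos=np.array([0.43618045,-0.10143312,0.23690368]),eef_rot=np.array([9.99985906e-01,6.53171937e-04,4.06535058e-03,-3.35179178e-03]))
W2=cam("wrist",st);W=cam("wrist")
y=-.17;ex=np.array([np.cos(y),np.sin(y)]);ey=np.array([-ex[1],ex[0]]);O=np.array([.557,-.0066])
f=lambda X:(round((X[:2]-O)@ex,4),round((X[:2]-O)@ey,4),round(X[2],4))
print("nose tri",f(tri(W,(322,222),W2,(180,93))),"plane",f(plane(W,(322,222),.149)))
print("hinge tri",f(tri(W,(321.5,182),W2,(157,73))),"plane",f(plane(W,(321.5,182),.178)))
print("plate FL FR screws?",f(plane(W,(281,160),.012)),f(plane(W,(357,160),.012)))
for u in((300,316),(353,316),(326.5,316)):print("bar",f(plane(W,u,.160)))
for u in((291,303),(361,303)):print("cheektop",f(plane(W,u,.165)))
E
python3 m2.py
python3 -c "
import cv2,numpy as np
a=cv2.imread('pics/w5full.png')
cv2.imwrite('pics/e.png',np.hstack([cv2.resize(a[160:240,280:360],(480,480),interpolation=2),cv2.resize(a[280:370,270:380][:, :],(316,258),interpolation=2)[:258].repeat(1,0) if 0 else np.pad(cv2.resize(a[280:350,275:375],(320,224),interpolation=2),((0,256),(0,0),(0,0)))]))"
```

```text
nose tri (np.float64(-0.0131), np.float64(-0.0002), np.float64(0.1472)) plane (np.float64(-0.0138), np.float64(-0.0002), np.float64(0.149))
hinge tri (np.float64(-0.0058), np.float64(-0.0001), np.float64(0.1789)) plane (np.float64(-0.0054), np.float64(-0.0002), np.float64(0.178))
plate FL FR screws? (np.float64(0.1147), np.float64(0.0448), np.float64(0.012)) (np.float64(0.1145), np.float64(-0.0358), np.float64(0.012))
bar (np.float64(-0.0654), np.float64(0.0098), np.float64(0.16))
bar (np.float64(-0.0655), np.float64(-0.0147), np.float64(0.16))
bar (np.float64(-0.0654), np.float64(-0.0024), np.float64(0.16))
cheektop (np.float64(-0.0602), np.float64(0.0137), np.float64(0.165))
cheektop (np.float64(-0.0603), np.float64(-0.0181), np.float64(0.165))
```

View pics/e.png

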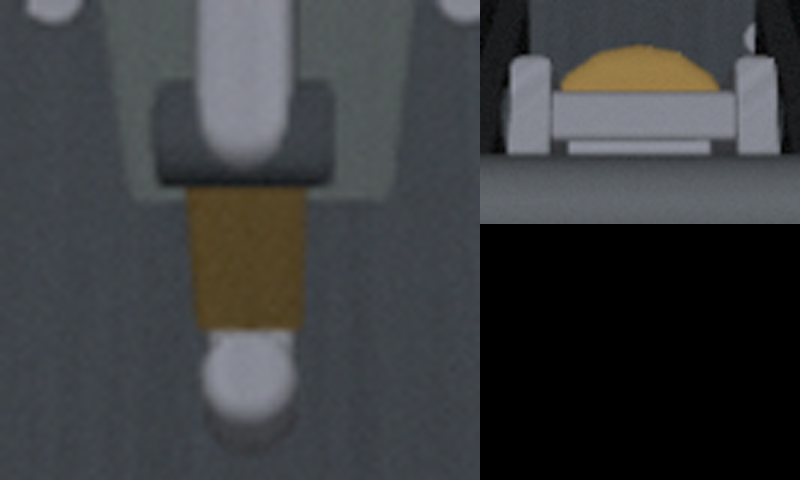

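```bash
python3 -m inch '{"translation":[[0.1,0,0.01],[0.2,-0.02,0.01],[0.3,-0.03,0.01],[0.4,-0.045,0.01],[0.4,-0.045,0.01]],"rot":[[0,0,0],[0,0,0],[0,0,0],[0,0,0],[0,0,0]],"jaw":[30,30,30,30,30]}'; python3 goal.py .5616 -.0050 .161 -.17 38 .007;python3 -c "
from h import *
print(r.read_state()['joint_positions'].round(2))"
```

```text
time: 11.45
ee_pos: [0.5407, -0.0031, 0.1485]
eef_rot: [0.942, -0.082, 0.324, 0.027]
ft_force: [-0.5, -0.7, -3.3]
width: 0.038
tcp [ 0.5665 -0.0058  0.1477] shift [ 0.258 -0.028 -0.008] rot [-0.002 -0.001  0.002] F [-0.5 -0.7 -3.3] w 0.038
[ 1.33 -0.41 -1.34  2.29 -0.68  0.36 -1.3 ]
```

```bash
python3 -m inch '{"translation":[[0.07,-0.01,0],[0.14,-0.02,0],[0.2,-0.028,0],[0.25,-0.034,0],[0.25,-0.034,0],[0.25,-0.034,0]],"rot":[[0,0,0],[0,0,0],[0,0,0],[0,0,0],[0,0,0],[0,0,0]],"jaw":[30,30,30,30,30,30]}'; python3 m2.py | tail -0; python3 -c "
from h import *
print(r.read_state()['joint_positions'].round(2))
a=eyes.camera('wrist');b=eyes.camera('side');cv2.imwrite('pics/w6full.png',a);cv2.imwrite('pics/s6full.png',b)
cv2.imwrite('pics/w6.png',np.hstack([a[0:400,120:520],cv2.resize(b[165:295,250:380],(400,400),interpolation=cv2.INTER_CUBIC)]))"
```

```text
time: 12.05
ee_pos: [0.5632, -0.0077, 0.1462]
eef_rot: [0.943, -0.082, 0.321, 0.028]
ft_force: [-6.2, -1.2, -6.1]
width: 0.0374
[ 1.43 -0.28 -1.46  2.24 -0.35  0.31 -1.57]Exception ignored on flushing sys.stdout:
BrokenPipeError: [Errno 32] Broken pipe
```

View pics/w6.png

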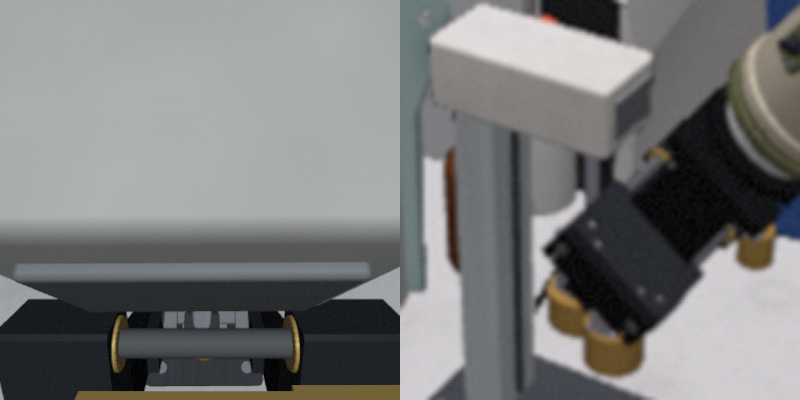

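```bash
python3 -m inch '{"translation":[[0.02,0.01,-0.04],[0.02,0.01,-0.09],[0.02,0.01,-0.14],[0.02,0.01,-0.19],[0.02,0.01,-0.22],[0.02,0.01,-0.22],[0.02,0.01,-0.22]],"rot":[[0,0,0],[0,0,0],[0,0,0],[0,0,0],[0,0,0],[0,0,0],[0,0,0]],"jaw":[30,30,30,30,30,30,30]}'; python3 -c "
from h import *
print(r.read_state()['joint_positions'].round(2))"
```

```text
time: 12.85
ee_pos: [0.5645, -0.0066, 0.1232]
eef_rot: [0.943, -0.083, 0.32, 0.027]
ft_force: [0.1, -0.8, -2.5]
width: 0.0376
[ 1.21  0.04 -1.39  2.25  0.78  0.34 -2.57]
```

```bash
python3 -m inch '{"translation":[[0,0,0],[0,0,0],[0,0,0],[0,0,0]],"rot":[[0,0,0],[0,0,0],[0,0,0],[0,0,0]],"jaw":[42,48,58,60]}';python3 -m inch '{"translation":[[-0.1,0.02,0],[-0.3,0.05,0],[-0.5,0.08,0],[-0.7,0.12,0],[-0.7,0.12,0]],"rot":[[0,0,0],[0,0,0],[0,0,0],[0,0,0],[0,0,0]],"jaw":[62,62,62,62,62]}'; python3 -c "
from h import *
print(r.read_state()['joint_positions'].round(2))
a=eyes.camera('wrist');b=eyes.camera('side');cv2.imwrite('pics/w7full.png',a);cv2.imwrite('pics/s7full.png',b)
cv2.imwrite('pics/w7.png',np.hstack([a[0:400,120:520],cv2.resize(b[165:295,250:380],(400,400),interpolation=cv2.INTER_CUBIC)]))"
```

```text
time: 13.25
ee_pos: [0.5647, -0.0068, 0.1235]
eef_rot: [0.943, -0.083, 0.321, 0.027]
ft_force: [0.7, -0.2, -0.5]
width: 0.0555
time: 13.75
ee_pos: [0.4932, 0.0062, 0.1236]
eef_rot: [0.943, -0.081, 0.321, 0.027]
ft_force: [0.1, -0.3, -0.0]
width: 0.0619
[ 0.8  -0.28 -0.98  2.41  0.05  0.27 -2.02]
```

```bash
cat > chk.py <<'E'
from h import *
y=-.17;ex=np.array([np.cos(y),np.sin(y)]);ey=np.array([-ex[1],ex[0]]);O=np.array([.557,-.0066])
P=lambda x,yy,z:np.r_[O+x*ex+yy*ey,z]
f=lambda X:np.r_[(X[:2]-O)@ex,(X[:2]-O)@ey,X[2]].round(4)
import sys
W=cam("wrist");S=cam("side");T=cam("top")
w=cv2.imread("pics/w7full.png");s=cv2.imread("pics/s7full.png")
for nm,p in(("body centre",(.003,0,.073)),("body top",(.003,0,.0905)),("bar",(.003,0,.1365)),("gate mid shut",(-.0055,0,.163)),("gate open .6",(.0045,0,.165)),("gate end shut",(-.0055,0,.148)),("gate end open",(.0135,0,.152))):
    print(nm,"W",proj(W,P(*p))[0].round(1),"S",proj(S,P(*p))[0].round(1))
for n,im in(("W",w),("S",s)):
    for c,st in blobs(im,(10,70,40),(28,255,255),25):
        if n=="W" and st[1]<300 or n=="S" and 260<c[0]<400 and 180<c[1]<310: print(n,c,st)
E
python3 chk.py
```

```text
body centre W [326.1 220.7] S [316.9 283.2]
body top W [326.1 210.6] S [317.1 276.3]
bar W [326.3 175.3] S [317.5 257.6]
gate mid shut W [326.5 161.9] S [321.5 247.7]
gate open .6 W [326.4 140.7] S [317.  245.2]
gate end shut W [326.4 178.5] S [321.4 254.1]
gate end open W [326.3 141.4] S [312.9 249.4]
W [483.3  21.6] [443, 0, 80, 50, 3134]
W [453.8 132. ] [441, 127, 27, 12, 184]
W [438.3 164.1] [414, 130, 60, 56, 1630]
W [325.4 165.2] [315, 149, 22, 34, 691]
W [312.5 196.8] [306, 193, 12, 7, 56]
W [338.3 196.9] [334, 193, 12, 7, 55]
W [598.2 235.9] [577, 217, 57, 34, 893]
W [325.4 240.1] [299, 228, 54, 29, 1230]
S [266.3 231.7] [265, 215, 4, 35, 68]
S [370.3 234. ] [366, 231, 8, 9, 32]
S [304.2 265.2] [297, 255, 15, 19, 174]
S [319.1 287.6] [309, 276, 20, 21, 266]
```

```bash
cat >> chk.py <<'E'
a=np.linspace(0,6.283,60)
for dx,dz in((0,0),(-.006,0),(.006,0),(0,.01),(0,.02)):
    q=np.array([P(.003+dx+.02*np.cos(t),.02*np.sin(t),z+dz) for t in a for z in(.0555,.0905)])
    for n,C in(("W",W),("S",S)):
        p=proj(C,q);print(dx,dz,n,p.min(0).round(1),p.max(0).round(1))
g=w[:,:,1].astype(int)
print("W cols 308.. left cheek gray col",[int(v) for v in g[150:225:3,302]])
E
python3 chk.py | tail -11
```

```text
0 0 W [296.1 184. ] [356.1 254.5]
0 0 S [306.9 270.1] [327.1 296.4]
-0.006 0 W [295.9 191.8] [356.4 262.3]
-0.006 0 S [309.4 271.1] [329.8 297.4]
0.006 0 W [296.4 176.3] [355.8 246.8]
0.006 0 S [304.3 269.2] [324.5 295.3]
0 0.01 W [294.8 176.6] [357.5 250.4]
0 0.01 S [306.9 266.2] [327.3 292.5]
0 0.02 W [293.4 168.5] [358.9 246.1]
0 0.02 S [306.9 262.2] [327.4 288.6]
W cols 308.. left cheek gray col [82, 83, 84, 82, 80, 69, 70, 87, 127, 127, 124, 73, 50, 54, 52, 54, 59, 57, 59, 59, 60, 61, 59, 63, 60]
```

The wrist picture shows the gate shut and the mass seated about 3 mm toward -x, inside tolerance. Next I back off, stand upright and move to the lever.

```bash
python3 -m inch '{"translation":[[-0.3,0.05,0.1],[-0.4,0.07,0.3],[-0.5,0.1,0.6],[-0.5,0.3,0.8],[-0.5,0.5,0.8],[-0.5,0.7,0.8],[-0.5,0.9,0.8],[-0.5,1,0.8]],"rot":[[0,0,0],[0.02,0.12,0],[0.04,0.26,0],[0.065,0.4,0],[0.09,0.53,0],[0.107,0.624,0],[0.107,0.624,0],[0.107,0.624,0]],"jaw":[62,50,30,10,0,0,0,0]}'; python3 -m inch '{"translation":[[0,0.3,0],[0,0.6,0],[-0.05,0.9,0],[-0.1,1,0],[-0.1,1,0],[-0.1,1,0],[-0.1,1,0],[-0.1,1,0],[-0.1,1,0],[-0.1,1,0],[-0.1,1,0],[-0.1,1,0]],"rot":[[0,0,0.1],[0,0,0.24],[0,0,0.38],[0,0,0.52],[0,0,0.66],[0,0,0.8],[0,0,0.94],[0,0,1],[0,0,1],[0,0,1],[0,0,1],[0,0,1]],"jaw":[0,0,0,0,0,0,0,0,0,0,0,0]}'; python3 -c "
from h import *
s=r.read_state();print(s['joint_positions'].round(2))
C=Ro.from_quat(s['eef_rot']).as_matrix();G=Ro.from_euler('z',1.5).as_matrix()@np.diag([1,-1,-1])
print((Ro.from_matrix(G@C.T).as_rotvec()/np.deg2rad(60)).round(3))
print(((np.array([.43,.269,.099])-s['ee_pos'])/.1).round(3))"
```

```text
time: 14.65
ee_pos: [0.4463, 0.1067, 0.2038]
eef_rot: [0.996, -0.087, -0.004, -0.002]
ft_force: [-0.6, -0.5, 0.6]
width: 0.0139
time: 15.85
ee_pos: [0.4364, 0.2065, 0.2039]
eef_rot: [0.906, 0.423, -0.004, 0.001]
ft_force: [-0.1, 0.4, -0.1]
width: 0.0007
[ 0.61  0.22 -1.25  1.81  0.22  1.28 -1.4 ]
[ 0.007 -0.005  0.599]
[-0.064  0.625 -1.049]
```

```bash
python3 -m inch '{"translation":[[-0.06,0.3,0],[-0.06,0.63,0],[-0.06,0.63,-0.2],[-0.06,0.63,-0.5],[-0.06,0.63,-0.8],[-0.06,0.63,-1],[-0.06,0.63,-1],[-0.06,0.63,-1]],"rot":[[0,0,0.14],[0,0,0.28],[0,0,0.42],[0,0,0.56],[0,0,0.6],[0,0,0.6],[0,0,0.6],[0,0,0.6]],"jaw":[0,0,0,0,0,0,0,0]}'; python3 -m inch '{"translation":[[0.1,0,-0.04],[0.2,0,-0.04],[0.3,0,-0.04],[0.4,0,-0.04],[0.5,0,-0.04],[0.6,0,-0.04]],"rot":[[0,0,0],[0,0,0],[0,0,0],[0,0,0],[0,0,0],[0,0,0]],"jaw":[0,0,0,0,0,0]}'; python3 -c "
from h import *
b=eyes.camera('top');cv2.imwrite('pics/t8.png',b)
for c,s in blobs(b,(5,180,120),(16,255,255),15): print(c,s)
w=eyes.camera('wrist')
for c,s in blobs(w,(5,180,120),(16,255,255),60): print('w',c,s)
print(r.read_state()['joint_positions'].round(2))"
```

```text
time: 16.65
ee_pos: [0.4305, 0.2698, 0.1045]
eef_rot: [0.731, 0.682, -0.004, 0.002]
ft_force: [0.7, -0.6, 0.3]
width: 0.0003
time: 17.25
ee_pos: [0.4914, 0.2699, 0.1005]
eef_rot: [0.731, 0.682, -0.004, 0.002]
ft_force: [-1.5, 0.0, 0.3]
width: 0.0001
[620.5 110.9] [606, 108, 33, 7, 67]
[437.1 160. ] [431, 153, 13, 14, 120]
w [371.  291.7] [348, 283, 46, 16, 562]
[ 0.31  0.59 -1.15  1.74  0.58  1.21 -1.07]
```

```bash
python3 -m inch '{"translation":[[0.08,0,0],[0.15,0,0],[0.2,0,0],[0.2,0,0]],"rot":[[0,0,0],[0,0,0],[0,0,0],[0,0,0]],"jaw":[0,0,0,0]}'; python3 -c "
from h import *
w=eyes.camera('wrist')
for c,s in blobs(w,(5,180,120),(16,255,255),60): print('w',c,s,plane(cam('wrist'),c,.1))"
```

```text
time: 17.75
ee_pos: [0.5019, 0.2712, 0.0991]
eef_rot: [0.73, 0.684, -0.011, -0.003]
ft_force: [-43.7, -6.4, 20.7]
width: 0.0002
w [367.8 292.8] [347, 285, 43, 14, 434] [0.52256854 0.27662871 0.1       ]
```

```bash
python3 -m inch '{"translation":[[-0.3,0,0],[-0.6,0,0.1],[-0.8,0,0.5],[-0.9,-0.2,1],[-1,-0.5,1],[-1,-0.8,1],[-1,-1,1]],"rot":[[0,0,0],[0,0,0],[0,0,0],[0,0,0],[0,0,0],[0,0,0],[0,0,0]],"jaw":[0,0,0,0,0,0,0]}'; python3 -c "
from h import *
T=cam('top');S=cam('side')
b=eyes.camera('top');s=eyes.camera('side');cv2.imwrite('pics/s7full.png',s)
L=[(c,x) for c,x in blobs(b,(5,180,120),(16,255,255),15) if c[0]<300];M=[(c,x) for c,x in blobs(s,(5,180,120),(16,255,255),30) if 230<c[0]<330 and c[1]>330]
print(L,M)
if L and M: print('lever tri',tri(T,L[0][0],S,M[0][0]))
print('green',[c for c,_ in blobs(b,(55,120,60),(85,255,255),30)],[c for c,_ in blobs(s,(55,120,60),(85,255,255),30)])
for c,st in blobs(s,(10,70,40),(28,255,255),25):
    if 260<c[0]<400 and 180<c[1]<310: print('S',c,st)
"
```

```text
time: 18.5
ee_pos: [0.4024, 0.1692, 0.1991]
eef_rot: [0.73, 0.683, -0.011, -0.002]
ft_force: [-0.9, -0.3, -0.0]
width: 0.0004
[(array([210.4, 242.5]), [206, 238, 10, 10, 48])] [(array([276.8, 379.6]), [270, 373, 14, 14, 154])]
lever tri [0.52269457 0.26915278 0.09837823]
green [array([237.1, 261.1])] [array([309.3, 380.6])]
S [266.4 232.5] [265, 215, 4, 36, 67]
S [356.7 249. ] [352, 246, 11, 7, 52]
S [303.9 265.5] [297, 255, 14, 19, 164]
S [375.8 275.5] [352, 266, 55, 23, 300]
S [319.2 287.5] [309, 276, 20, 21, 267]
S [392.  288.7] [390, 284, 6, 11, 34]
```

```bash
python3 -c "
from h import *
print(r.read_state()['ft_force'].round(1));print(r.close_job())"
```

```text
[ 0.5 -0.5 -0.3]
the job is handed in; nothing more can be done
None
```

I pressed the zero button while the hook was empty, hung the middle mass on the snap hook, then threw the arrest lever. I handed the job in at about 18.6 s on the robot's clock. There is no verdict yet, only my own checks.

- **Zero button:** The tool moved down 6 mm and the force rose to about 56 N against the stop, so I take it as fully pressed. I did not measure it coming back up. In the last pictures the green spot had shifted 2–3 px. I put that down to the arm and the lever ball covering part of it, but I did not confirm it.
- **Middle mass:** From the side and wrist pictures its bar sits in the bowl about 3 mm toward the robot from the nominal seat, at the right height. The gate showed shut when I backed the gripper off. After the lever was thrown, the mass was still at the same place in the side picture, to within 0.1 px.
- **Arrest lever:** The tip moved from x 0.481 to 0.523 m and ended at the same height, which fits a full throw. The push ended at about 44 N against its stop.
- **Final state:** The wrist force read about zero, so the robot was touching nothing.

I did not measure the other masses and bystanders again at the end. The 13th picture I asked to view was refused, so every check after the mass was hung came from numbers computed on the pictures.

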